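# Pack the gift carton on its sloping stand

## Task

Pack the green tea packet, the jam jar and the spice jar together into the shallow cardboard carton on the sloping stand. Each must stand on the carton's slanting floor, the same way up as it stands on the worktop now, with none perched on the rim or on another piece (a slight lean against a neighbour is fine); set them in rather than dropping them. Leave the tin, the salt shaker and the kitchen timer where they stand.

Things in the scene. Friction and masses are not known exactly. Their poses are not given: they have to be found in the camera images.
- carton_in (a point): Centre of the inner floor of an open, shallow brown cardboard carton, fixed on a sloping light-wood stand (neither moves). Inside it is 120 mm square; walls 32 mm high above the floor, 4 mm thick. The floor slopes 24 degrees: x runs up the slope away from the robot, y across it (level), z is its normal, leaning towards the robot. Things set down on it stay or slide down a little.
- tea_center (a point): Centre of a green tea packet with a white and yellow label on its long sides, a closed rigid box 40 mm along its x, 110 mm along its y, 60 mm high (z, up); about 120 g. Its origin is half-way up. Standing flat its underside is 40 x 110 mm.
- jam_center (a point): Centre, half-way up, of a glass jam jar with white lid and red-and-white label: round, 68 mm in diameter at the widest (54 mm up; its sides bulge, base 54 mm), 63 mm at the lid, 84 mm high, z up its axis; about 250 g.
- spice_center (a point): Centre, half-way up, of a slim glass spice jar with a black cap and dark label: round, 41 mm in diameter all the way up, 105 mm high, z up its axis; about 110 g.
- tin: Bystander: green and gold food tin, 75 mm in diameter, 58 mm high; origin at the centre of its underside.
- salt: Bystander: small glass salt shaker with grey top, 44 mm in diameter, 90 mm high; origin at the centre of its underside.
- timer: Bystander: red and white wind-up kitchen timer, 66 mm in diameter, 57 mm high; origin at the centre of its underside.
Mind the look-alikes: they are no part of the job. Leave any pink or purple look-alike of the part that bears spice_center alone. What is shaped like the part that bears jam_center but pink is not meant.

How it is judged:
By the outcome, as a careful person would: the job done as asked, in the order asked, and still so for the second after the job is handed in, with the robot touching nothing.
It also fails if it takes over 72 s, if anything falls off the work surface, if the arm or the gripper's body presses on something with over 40 N, if the wrist force passes 120 N, or if a joint passes its speed limit or range.

## Robot

A 7-joint arm with a two-finger parallel gripper is mounted at the origin on a cart in front of the work surface, level with it; the furniture and walls round the work are solid. World frame = base frame: x ahead of the robot, y to its left, z up, the work surface at z = 0. Lengths are in mm, angles in rad, forces in N, time in s.
With the tool pointing down it reaches from about 425 to 1025 mm from the base axis. Payload 3.6 kg.
Tool frame: the origin (TCP) lies midway between the tips of the shut fingers; the grasp point (between the pads) lies 19 mm behind it (arm.grip_depth is the distance from the TCP to the grasp point, in mm); z points along the fingers, y is the line along which they close (so a half turn about z gives the same grasp; the last joint's range is limited). The gripper opens to 85 mm and grips with 20 to 120 N. Pads are 22 mm wide; open, the fingers measure 114 mm over their backs; the gripper's body (76 mm by 85 mm) begins 54 mm behind the grasp point. The pads swing forward as they close: fully open they stand 13 mm farther back than shut.
Start: joints at [-1.264, 0.591, 0.048, 1.609, -0.033, 0.943, -0.034], TCP at [282.191, 667.831, 231.302] pointing down, gripper open.
Joint ranges: [-2.69, 2.69], [-0.47, 2.24], [-1.27, 1.36], [0.19, 2.51], [-1.53, 4.68], [0.08, 2.07], [-3.09, 3.09]. Speed limits (rad/s): [2.57, 2.57, 3.14, 3.14, 3.14, 3.14, 3.14].

## Interface

Orientations are given as a rotation vector (axis times angle).
In Python, from rig import arm gives the robot as it stands. The module is installed in compiled form; this text tells all that it offers.
- The arm moves only by the tool apply_moves, never from a script. Its argument "rows" is a list of rows, each a list of 7 numbers: the opening, from 0 (shut) to 1 (fully open), then the shift along the tool's x, y, z in m, then the turn, a rotation vector about the tool's x, y, z in degrees. In form: [[hand, dx, dy, dz, rx, ry, rz], ...]. A call has 1 to 10 rows; each row is the pose to reach, as a shift and turn from the pose commanded when the call began, along the tool's axes at that moment; what a row does not reach only later rows make up. A row lasts 1/8 s, in which the tool goes at most 62.5 mm and 10.7 degrees, less where a joint would pass 70% of its speed; a pose out of reach is approached as far as the arm can. A call with a gripper value outside its range is refused whole. The fingers move at their own pace and stop on an object; "squeeze" is the grip in N (left out, the last holds). Time passes only in rows, so rows that repeat a pose let the fingers close. It gives the time, the measured TCP pose, the force, the opening and the grip force at its end, in the units of the state.
- arm.observe(): the state, without advancing time (a new reading comes with each control period).
- arm.capture(name): name is "side" or "top"; returns (picture, depth): 420x560x3 uint8, red, green, blue; 420x560 float32, mm along the optical axis (not along the pixel's ray), 0 where there is no reading.
- arm.calibration(name): a dict with "intrinsics" (3x3 intrinsics, pixels), "rvec" (rotation vector, rad) and "tvec" (3), from world to camera coordinates, as OpenCV has them. Camera axes: x right, y down, z forward; pixel columns grow to the right and rows downward; lengths in mm; the calibration is good to about 2 mm. A picture is of the moment at which its call begins. calibration takes no time and is no camera call.
- arm.sign_off(): hands the job in; it is judged then, once.
The state is a dict: "time_s": time; "q": joint angles; "qd": joint speeds; "joint_torque": joint torques, N m; "tcp_pos": TCP position; "orientation": TCP orientation; "contact_force": force on the tool from outside, world axes, zero at the start; "torque": the same for the moment, N m; "finger_gap": finger opening in mm; "gripper_force": force on a finger pad.
Only numpy, scipy, OpenCV 4.12 (cv2) and the standard library are available. Lean on these libraries where they do the work, as an engineer would, in place of code of your own. Each camera call takes 0.05 s, during which the arm holds its last target. There are 200 camera calls.

## Working session

There is one attempt and no reset: what is moved stays moved. The work goes in short steps, Python scripts to look and compute and a tool call to move; the robot and the scene stay as the last step left them, time stands still between calls to the robot, and variables do not carry over. Pictures are saved under pics/ and viewed, at most 10 in all, crops included, and the job is handed in when it is done.

Besides the shell and the picture viewer there is one more tool, called after "Request:" as name(argument=value, ...) on one line, values as JSON. apply_moves: Moves the arm, as the interface text tells. Its arguments: {"type":"object","properties":{"rows":{"type":"array"},"squeeze":{"type":"number"}},"required":["rows"]}

```bash
mkdir -p pics; python3 - <<'E'
from rig import arm
import cv2,numpy as np
for n in ("side","top"):
    p,d=arm.capture(n); cv2.imwrite(f"pics/{n}0.png",p[:,:,::-1]); np.save(f"{n}0.npy",d); np.save(f"{n}0rgb.npy",p)
    c=arm.calibration(n); R=cv2.Rodrigues(np.array(c["rvec"],float))[0]; print(n,np.array(c["intrinsics"]).tolist(),(-R.T@np.ravel(c["tvec"])).round(),R.round(2).tolist())
s=arm.observe(); print(s); print(arm.grip_depth)
E
```

```text
side [[511.8343649652113, 0.0, 278.64502694535], [0.0, 511.8343649652113, 217.84747608703776], [0.0, 0.0, 1.0]] [-626. -265.  768.] [[0.36, -0.93, 0.02], [-0.45, -0.19, -0.87], [0.82, 0.3, -0.48]]
top [[513.7340815851111, 0.0, 280.07035062374115], [0.0, 513.7340815851111, 214.2237080742151], [0.0, 0.0, 1.0]] [ -61.  -51. 1537.] [[0.33, -0.94, 0.01], [-0.86, -0.31, -0.4], [0.38, 0.12, -0.92]]
{'time_s': 0.1, 'q': array([-1.264472  ,  0.5920433 ,  0.04827412,  1.60969559, -0.03329379,
        0.942735  , -0.0337321 ]), 'qd': array([-0.00141237, -0.00215387,  0.00103698, -0.00254398,  0.00162203,
       -0.00091458, -0.00162628]), 'joint_torque': array([ 4.30121159e-03, -5.49998438e+01,  1.55282591e+00, -1.98826450e+01,
        9.69111104e-03,  3.76946889e-03, -5.46565673e-07]), 'tcp_pos': array([281.89092719, 667.13094892, 230.24242107]), 'orientation': array([-0.62368757, -3.07874401,  0.00322622]), 'contact_force': array([-0.72858582,  0.25326827, -0.04772645]), 'torque': array([-0.00510367, -0.00851296,  0.06635567]), 'gripper_force': 0.0, 'finger_gap': 84.99814776385618}
18.700000000000003
```

View pics/side0.png

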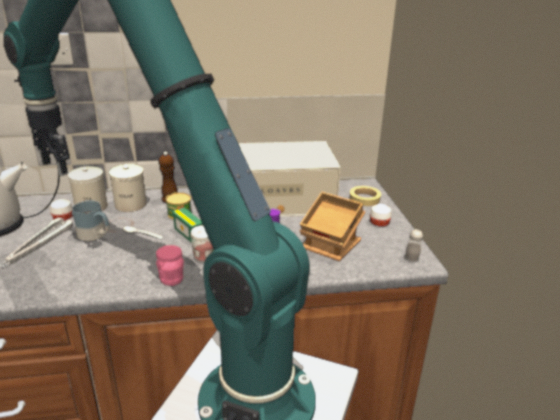

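View pics/top0.png

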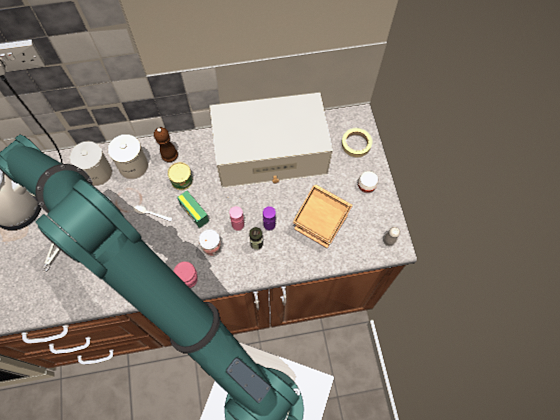

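The top picture shows tea at (193,209), jam at (209,241), the black-capped spice jar at (256,238) and the carton at (322,215). The pink and purple look-alikes are at (236,217), (269,217) and (185,274). The bystanders are at (180,177), (368,182) and (391,236).

```bash
cat > h.py <<'E'
import numpy as np,cv2
from rig import arm
from scipy.spatial.transform import Rotation as Ro
def cloud(n,d):
    c=arm.calibration(n);K=np.array(c["intrinsics"]);R=cv2.Rodrigues(np.array(c["rvec"],float))[0];t=np.ravel(c["tvec"])
    v,u=np.mgrid[:d.shape[0],:d.shape[1]]
    P=np.stack([(u-K[0,2])/K[0,0]*d,(v-K[1,2])/K[1,1]*d,d],-1)
    W=(P-t)@R; W[d==0]=np.nan
    return W
E
python3 - <<'E'
from h import *
d=np.load("top0.npy");W=cloud("top",d);p=np.load("top0rgb.npy")
print("table z",np.nanmedian(W[255:270,280:330,2]))
for n,(u,v,r) in dict(tea=(193,209,22),jam=(209,241,16),spice=(256,238,15),pinks=(236,217,13),purp=(269,217,13),pinkj=(185,274,15),tin=(180,177,15),salt=(391,236,15)).items():
    A=W[v-r:v+r,u-r:u+r].reshape(-1,3);A=A[np.isfinite(A[:,2])]
    A=A[A[:,2]>12]; zt=np.percentile(A[:,2],97); T=A[A[:,2]>zt-9]
    rect=cv2.minAreaRect(T[:,:2].astype(np.float32))
    print(n,len(T),"ztop",zt.round(),"mean",T.mean(0).round(),"rect",np.round(rect[0]),np.round(rect[1]),round(rect[2],1))
# carton floor
A=W[203:228,310:333].reshape(-1,3);A=A[np.isfinite(A[:,2])];
c=A.mean(0);n=np.linalg.svd(A-c)[2][2];n*=np.sign(n[2]);print("floor",c.round(),n.round(3),np.degrees(np.arccos(n[2])), "az",np.degrees(np.arctan2(-n[1],-n[0])), (np.abs((A-c)@n)).max())
x=np.array([n[2]*-n[0],n[2]*-n[1],1-n[2]**2]);x/=np.linalg.norm(x);y=np.cross(n,x)
# all pts near, in carton frame
B=W[175:255,280:365].reshape(-1,3);B=B[np.isfinite(B[:,2])];L=(B-c)@np.c_[x,y,n]
m=(abs(L[:,2]-30)<6)&(abs(L[:,:2])<90).all(1);r=cv2.minAreaRect(L[m][:,:2].astype(np.float32));print("rim",m.sum(),r,L[m].min(0),L[m].max(0))
f=(abs(L[:,2])<4)&(abs(L[:,:2])<75).all(1);print("floor ext",L[f].min(0),L[f].max(0),np.percentile(L[f],[2,98],axis=0))
print(x,y,n)
E
python3 -c "
import cv2;a=cv2.imread('pics/top0.png')[150:300,160:360];cv2.imwrite('pics/c0.png',cv2.resize(a,None,fx=4,fy=4,interpolation=2))"
```

```text
table z -0.5159302358382232
tea 316 ztop 66.0 mean [481. 417.  61.] rect [467. 394.] [170.  40.] 58.8
jam 276 ztop 89.0 mean [389. 319.  84.] rect [389. 320.] [61. 60.] 19.6
spice 128 ztop 109.0 mean [448. 191. 105.] rect [447. 191.] [38. 37.] 77.3
pinks 121 ztop 110.0 mean [491. 271. 105.] rect [491. 271.] [39. 37.] 19.4
purp 130 ztop 108.0 mean [521. 177. 104.] rect [505. 186.] [38. 87.] 66.9
pinkj 81 ztop 688.0 mean [113. 198. 684.] rect [117. 198.] [36.  8.] 26.7
tin 303 ztop 61.0 mean [579. 506.  56.] rect [567. 505.] [103.  74.] 13.6
salt 72 ztop 90.0 mean [ 604. -201.   86.] rect [ 605. -200.] [28. 31.] 16.8
floor [584.  26.  76.] [-0.396  0.1    0.913] 24.07285508237697 az -14.145792531932168 12.921290084562465
rim 203 ((5.730739593505859, -2.7249832153320312), (128.10409545898438, 128.96022033691406), 1.4913824796676636) [-59.14286581 -68.10786072  24.07404862] [70.66223465 62.17848223 35.97851387]
floor ext [-62.93452539 -69.05225453  -3.99678076] [74.85212396 62.44528127  3.99715047] [[-52.36416818 -62.78978325  -3.74671214]
 [ 70.40877292  56.53463376   3.6902338 ]]
[ 0.8853418  -0.22313488  0.40789794] [ 2.44390085e-01  9.69677001e-01 -1.38777878e-17] [-0.39552925  0.09968621  0.91302753]
```

View pics/c0.png

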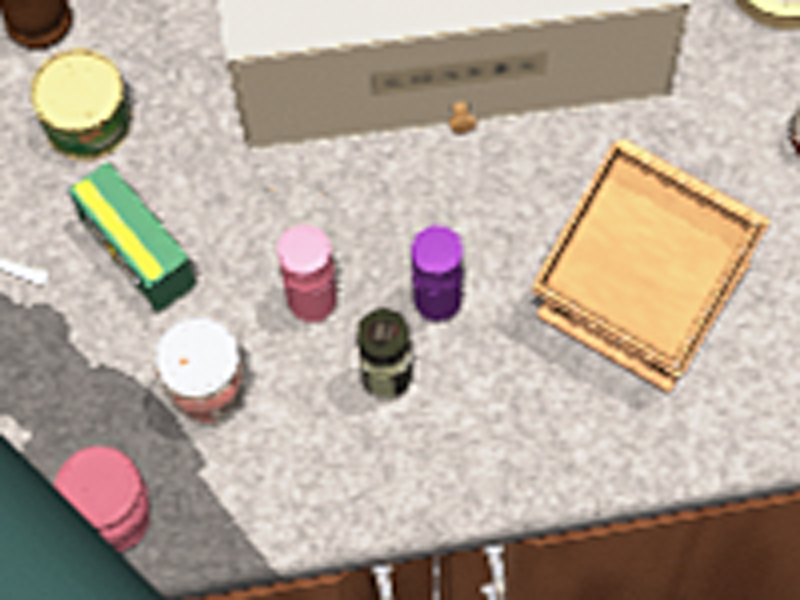

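```bash
cat >> h.py <<'E'
def measure_carton(n,d,c0=np.array([588,22,78.])):
    W=cloud(n,d).reshape(-1,3);W=W[np.isfinite(W[:,2])]
    W=W[np.linalg.norm(W-c0,axis=1)<115]
    nn=np.array([-0.395,.1,.913]);nn/=np.linalg.norm(nn);c=c0
    for k in range(6):
        x=np.array([0,0,1.])-nn[2]*nn;x/=np.linalg.norm(x);y=np.cross(nn,x);L=(W-c)@np.c_[x,y,nn]
        f=W[(abs(L[:,:2])<50).all(1)&(abs(L[:,2])<(12 if k<2 else 5))]
        cf=np.median(f,0) if k<0 else f.mean(0);nn=np.linalg.svd(f-cf)[2][2];nn*=np.sign(nn[2])
        c=c-((c-cf)@nn)*nn
    x=np.array([0,0,1.])-nn[2]*nn;x/=np.linalg.norm(x);y=np.cross(nn,x);L=(W-c)@np.c_[x,y,nn]
    m=(abs(L[:,2]-31)<5)&(abs(L[:,:2])<85).all(1)
    r=cv2.minAreaRect(L[m][:,:2].astype(np.float32));cc=c+r[0][0]*x+r[0][1]*y
    a=(r[2]+45)%90-45
    xx=x*np.cos(np.radians(a))+y*np.sin(np.radians(a))
    print(n,"floor pts",len(f),"rim",m.sum(),np.round(r[1]),"edge ang",round(a,2),"centre",cc.round(1),"tilt",np.degrees(np.arccos(nn[2])).round(2),"x az level",np.degrees(np.arctan2(x[1],x[0])).round(2),"x az rim",np.degrees(np.arctan2(xx[1],xx[0])).round(2))
def rel(pos,R):
    """shift (mm->m) and turn (deg) from measured pose to target TCP pos, R (3x3 tool axes)"""
    s=arm.observe();R0=Ro.from_rotvec(s["orientation"]).as_matrix()
    d=R0.T@(np.array(pos)-s["tcp_pos"])/1000;r=Ro.from_matrix(R0.T@R).as_rotvec(degrees=True)
    return np.r_[d.round(4),r.round(1)].tolist()
def down(yaw,n=np.array([0,0,1.])):
    """tool z = -n, tool y nearest azimuth yaw (deg)"""
    z=-n/np.linalg.norm(n);y=np.array([np.cos(np.radians(yaw)),np.sin(np.radians(yaw)),0]);y-=y@z*z;y/=np.linalg.norm(y)
    return np.c_[np.cross(y,z),y,z]
E
python3 - <<'E'
from h import *
for n in("top","side"):
    d=np.load(n+"0.npy");measure_carton(n,d)
    W=cloud(n,d);p=np.load(n+"0rgb.npy").astype(int)
    ok=(np.linalg.norm(W[...,:2]-[481,417],axis=-1)<75)&(abs(W[...,2]-61)<7)
    P=W[ok];r=cv2.minAreaRect(P[:,:2].astype(np.float32));print(n,"tea",len(P),P.mean(0).round(1),r)
    for nm,xy,h,rad in(("jam",(389,319),84,32),("spice",(448,191),105,20)):
        ok=(np.linalg.norm(W[...,:2]-xy,axis=-1)<rad+12)&(abs(W[...,2]-h)<4);P=W[ok]
        if len(P)>5: print(n,nm,len(P),P.mean(0).round(1),cv2.minEnclosingCircle(P[:,:2].astype(np.float32)))
R=down(148);print(rel([483,414,32],R),rel([483,414,120],R),rel([483,414,120],down(-32)))
E
```

```text
top floor pts 885 rim 188 [128. 129.] edge ang 0.89 centre [588.2  22.5  77.8] tilt 24.21 x az level -13.49 x az rim -12.51
top tea 386 [482.1 418.7  59.5] ((483.4909973144531, 420.7220153808594), (113.21521759033203, 40.22975158691406), 59.40964889526367)
top jam 240 [388.9 319.   83.9] ((389.1554260253906, 319.53369140625), 31.99280548095703)
top spice 108 [447.7 190.7 104.8] ((448.72161865234375, 191.16368103027344), 20.060916900634766)
side floor pts 798 rim 352 [134. 130.] edge ang 0.74 centre [586.8  23.8  79.6] tilt 23.66 x az level -13.47 x az rim -12.66
side tea 312 [477.4 419.   60.5] ((482.6597900390625, 422.5906066894531), (115.33351135253906, 42.234397888183594), 60.04096603393555)
side jam 159 [378.9 326.9  84.8] ((386.66217041015625, 323.1646423339844), 33.96107864379883)
[-0.2837, -0.1545, 0.1986, -0.1, -0.1, -80.9] [-0.2838, -0.1547, 0.1106, -0.1, -0.1, -80.9] [-0.2838, -0.1547, 0.1106, -0.1, 0.1, 99.1]
```

```bash
python3 - <<'E'
from h import *
print(rel([482.5,420,130],down(-30.5)))
E
```

```text
[-0.281, -0.1494, 0.1006, -0.1, 0.1, 97.6]
```

Request:
apply_moves(rows=[[0.8,-0.281,-0.149,0.03,0,0,50],[0.8,-0.281,-0.149,0.03,0,0,97.6],[0.8,-0.281,-0.149,0.03,0,0,97.6],[0.8,-0.281,-0.149,0.05,0,0,97.6],[0.8,-0.281,-0.149,0.1,0,0,97.6],[0.8,-0.281,-0.149,0.1,0,0,97.6],[0.8,-0.281,-0.149,0.1,0,0,97.6],[0.8,-0.281,-0.149,0.1,0,0,97.6],[0.8,-0.281,-0.149,0.1,0,0,97.6],[0.8,-0.281,-0.149,0.1,0,0,97.6]], squeeze=40)

```text
time_s: 1.35
tcp_pos: [482.5, 421.2, 130.8]
orientation: [2.726, 1.561, -0.002]
contact_force: [-0.6, 0.5, 0.0]
finger_gap: 68.5
gripper_force: 0.0
```

```bash
python3 - <<'E'
from h import *
print(rel([482.5,420,32],down(-30.5)))
p,d=arm.capture("top");W=cloud("top",d)
ok=(np.linalg.norm(W[...,:2]-[185,274*0+198],axis=-1)<0)
# pink jam look-alike now visible?
print(W[274,185],W[270,182])
E
```

```text
[-0.0009, 0.0006, 0.0988, 0.0, 0.1, 0.1]
[136.62607555 188.00512524 657.26126248] [139.42488553 193.33770321 666.74880421]
```

Request:
apply_moves(rows=[[0.8,-0.001,0.0005,0.05,0,0,0],[0.8,-0.001,0.0005,0.085,0,0,0],[0.8,-0.001,0.0005,0.099,0,0,0],[0.8,-0.001,0.0005,0.099,0,0,0],[0.3,-0.001,0.0005,0.099,0,0,0],[0.3,-0.001,0.0005,0.099,0,0,0],[0.2,-0.001,0.0005,0.099,0,0,0],[0.2,-0.001,0.0005,0.099,0,0,0]], squeeze=40)

```text
time_s: 2.4
tcp_pos: [484.2, 420.8, 34.0]
orientation: [-2.727, -1.558, -0.005]
contact_force: [-0.8, 0.4, 6.2]
finger_gap: 39.4
gripper_force: 41.2
```

```bash
cat >> h.py <<'E'
C=np.array([587.7,23,78.5]);t_,a_=np.radians(24),np.radians(-13)
X=np.array([np.cos(t_)*np.cos(a_),np.cos(t_)*np.sin(a_),np.sin(t_)]);Y=np.array([-np.sin(a_),np.cos(a_),0]);N=np.cross(X,Y)
def car(x,y,z): return C+x*X+y*Y+z*N
E
python3 - <<'E'
from h import *
s=arm.observe()
R=np.c_[np.cross(X,-N),X,-N]
u=np.array([np.cos(np.radians(59.5)),np.sin(np.radians(59.5)),0])
print("offset of tea along its length from TCP",(np.array([482.5,420,0])-s["tcp_pos"])@u)
for q in [(484,421,190,None),]: print(rel(q[:3],down(-30.5)))
print("pre",rel(car(-38,0,34+70),R)); print("down",rel(car(-38,0,34+15),R)); print(rel([500,250,230],R),R.round(2))
E
```

```text
offset of tea along its length from TCP -1.549695736287665
[0.0005, -0.0001, -0.156, 0.1, -0.2, -0.0]
pre [-0.313, 0.2178, -0.1248, -23.7, 3.5, -17.3]
down [-0.3064, 0.2391, -0.0745, -23.7, 3.5, -17.3]
[-0.1386, 0.1005, -0.1963, -23.7, 3.5, -17.3] [[ 0.22  0.89  0.4 ]
 [ 0.97 -0.21 -0.09]
 [ 0.    0.41 -0.91]]
```

Request:
apply_moves(rows=[[0.2,0,0,-0.03,0,0,0],[0.2,0,0,-0.08,0,0,0],[0.2,-0.02,0.01,-0.14,0,0,0],[0.2,-0.07,0.05,-0.17,-6,1,-4],[0.2,-0.12,0.09,-0.18,-12,2,-8],[0.2,-0.17,0.12,-0.18,-18,2.7,-13],[0.2,-0.22,0.15,-0.18,-23.7,3.5,-17.3],[0.2,-0.27,0.18,-0.17,-23.7,3.5,-17.3],[0.2,-0.31,0.217,-0.14,-23.7,3.5,-17.3],[0.2,-0.312,0.218,-0.125,-23.7,3.5,-17.3]])

```text
time_s: 3.65
tcp_pos: [505.3, 60.6, 185.1]
orientation: [2.18, 1.724, 0.322]
contact_force: [0.9, -0.5, -1.9]
finger_gap: 39.3
gripper_force: 40.9
```

```bash
python3 - <<'E'
from h import *
R=np.c_[np.cross(X,-N),X,-N]
for h in (70,15,0): print(rel(car(-38,1.5,34+h),R))
for n in ("side","top"):
    p,d=arm.capture(n);np.save(n+"1.npy",d)
    cv2.imwrite(f"pics/{n}1.png",cv2.resize(p[(150 if n=="side" else 130):(290 if n=='side' else 270),260:440,::-1],None,fx=3.5,fy=3.5,interpolation=2))
a=cv2.imread("pics/side1.png");b=cv2.imread("pics/top1.png");cv2.imwrite("pics/both1.png",cv2.resize(np.hstack([a,b]),(800,310)))
E
```

```text
[-0.0156, -0.0001, 0.03, -0.4, 2.1, 0.1]
[-0.0136, 0.0003, 0.085, -0.4, 2.1, 0.1]
[-0.0131, 0.0004, 0.1, -0.4, 2.1, 0.1]
```

View pics/both1.png

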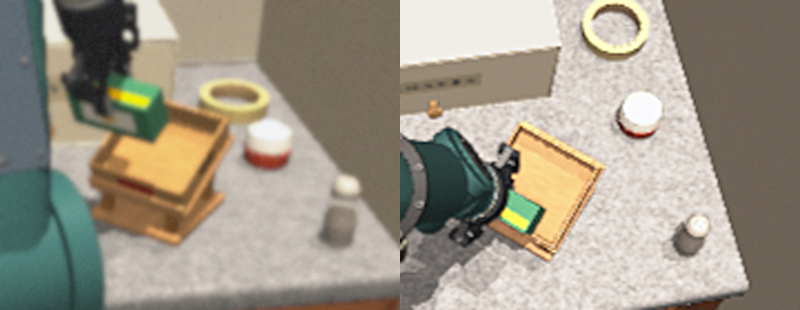

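The tea packet is held tilted over the low side of the carton, at about (120,105) in the side view and (520,212) in the top view, and its grasp is still firm.

Request:
apply_moves(rows=[[0.2,-0.0156,0,0.03,-0.4,2.1,0],[0.2,-0.0145,0,0.06,-0.4,2.1,0],[0.2,-0.0136,0.0003,0.085,-0.4,2.1,0],[0.2,-0.0136,0.0003,0.085,-0.4,2.1,0],[0.2,-0.0136,0.0003,0.09,-0.4,2.1,0],[0.2,-0.0136,0.0003,0.09,-0.4,2.1,0]])

```text
time_s: 4.5
tcp_pos: [531.0, 32.0, 106.4]
orientation: [2.178, 1.733, 0.363]
contact_force: [-47.9, -11.9, 97.0]
finger_gap: 39.8
gripper_force: 80.8
```

```bash
python3 - <<'E'
from h import *
R=np.c_[np.cross(X,-N),X,-N]
s=arm.observe();print(s["contact_force"].round(1),(s["tcp_pos"]-C)@np.c_[X,Y,N])
for h in (5,0): print(rel(car(-38,1.5,34+h),R))
E
```

```text
[-47.9 -11.9  97. ] [-40.98553067  -3.94453649  48.73908274]
[0.0055, 0.003, 0.0097, 0.2, 0.5, 0.1]
[0.0056, 0.0029, 0.0147, 0.2, 0.5, 0.1]
```

Request:
apply_moves(rows=[[0.2,0,0,-0.02,0,0,0],[0.2,0,0,-0.05,0,0,0],[0.2,0,0,-0.05,0,0,0]])

```text
time_s: 4.88
tcp_pos: [517.7, 43.9, 150.5]
orientation: [2.178, 1.743, 0.374]
contact_force: [0.5, 0.3, -0.9]
finger_gap: 39.4
gripper_force: 67.4
```

```bash
python3 - <<'E'
from h import *
s=arm.observe();print(s["contact_force"].round(1),(s["tcp_pos"]-C)@np.c_[X,Y,N])
for n in ("side","top"):
    p,d=arm.capture(n)
    W=cloud(n,d);L=(W-C)@np.c_[X,Y,N];hsv=cv2.cvtColor(p,cv2.COLOR_RGB2HSV)
    g=(hsv[...,0]>22)&(hsv[...,0]<85)&(hsv[...,1]>130)&(abs(L)<150).all(-1)
    q=L[g];print(n,g.sum(),np.percentile(q,[1,10,50,90,99],axis=0).round(1).tolist())
    np.save(n+"2L.npy",L);np.save(n+"2g.npy",g)
    y0,x0=(150,260) if n=="side" else (140,270)
    cv2.imwrite(f"pics/{n}2.png",cv2.resize(p[y0:y0+130,x0:x0+130,::-1],(400,400),interpolation=2))
cv2.imwrite("pics/both2.png",np.hstack([cv2.imread("pics/side2.png"),cv2.imread("pics/top2.png")]))
E
```

```text
[ 0.5  0.3 -0.9] [-37.31534605   4.63187     95.46422505]
side 93 [[-59.2, -52.7, 135.3], [-54.0, -47.0, 137.4], [-47.1, -29.2, 139.9], [-41.1, -6.1, 142.1], [-39.3, 52.3, 146.9]]
top 51 [[-52.1, -55.2, 124.1], [-51.2, -54.8, 132.9], [-46.2, -37.6, 136.7], [-41.0, -24.3, 139.7], [-24.3, -21.1, 143.0]]
```

View pics/both2.png

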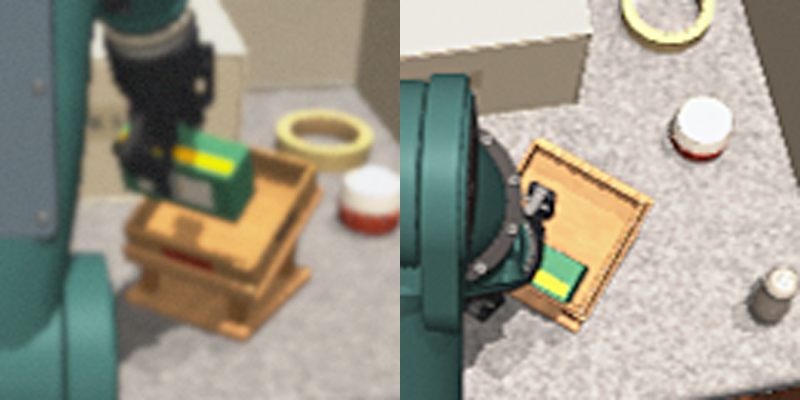

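The packet slid up about 19 mm between the fingers because it caught the low rim. I'll set it down mid-carton, grip it again higher up and then shift it down the slope.

```bash
python3 - <<'E'
from h import *
for n in ("side","top"):
    L=np.load(n+"2L.npy")[np.load(n+"2g.npy")];L=L[(L[:,2]>130)&(L[:,2]<150)]
    A=np.c_[L[:,:2],np.ones(len(L))];c,_,_,_=np.linalg.lstsq(A,L[:,2],rcond=None)
    print(n,len(L),c.round(3),"deg",np.degrees(np.arctan(c[:2])).round(1))
R=np.c_[np.cross(X,-N),X,-N]
for h in (40,15,8,2,0): print(h,rel(car(-3,4.5,16+h),R))
E
```

```text
side 93 [-1.04000e-01  1.70000e-02  1.35312e+02] deg [-5.9  1. ]
top 48 [-1.18000e-01 -4.80000e-02  1.29679e+02] deg [-6.7 -2.7]
40 [-0.0002, 0.0348, 0.038, 0.0, -0.2, 0.3]
15 [-0.0003, 0.0347, 0.063, 0.0, -0.2, 0.3]
8 [-0.0003, 0.0347, 0.07, 0.0, -0.2, 0.3]
2 [-0.0003, 0.0347, 0.076, 0.0, -0.2, 0.3]
0 [-0.0003, 0.0347, 0.078, 0.0, -0.2, 0.3]
```

Request:
apply_moves(rows=[[0.2,0,0.035,0,0,0,0],[0.2,0,0.035,0.025,0,0,0],[0.2,0,0.035,0.05,0,0,0],[0.2,0,0.035,0.06,0,0,0],[0.2,0,0.035,0.066,0,0,0],[0.2,0,0.035,0.066,0,0,0]])

```text
time_s: 5.72
tcp_pos: [574.7, 29.3, 101.7]
orientation: [2.182, 1.742, 0.369]
contact_force: [0.4, -0.3, -0.8]
finger_gap: 39.3
gripper_force: 67.3
```

Request:
apply_moves(rows=[[0.2,0,0,0.003,0,0,0],[0.2,0,0,0.006,0,0,0],[0.2,0,0,0.007,0,0,0]])

```text
time_s: 6.1
tcp_pos: [577.7, 29.2, 96.4]
orientation: [2.18, 1.743, 0.371]
contact_force: [-0.1, -0.2, -0.0]
finger_gap: 39.6
gripper_force: 67.3
```

```bash
python3 - <<'E'
from h import *
s=arm.observe();print(s["contact_force"].round(1),(s["tcp_pos"]-C)@np.c_[X,Y,N])
E
```

```text
[-0.1 -0.2 -0. ] [-2.8824178   3.75099128 20.88910972]
```

Request:
apply_moves(rows=[[0.2,0,0,0.002,0,0,0],[0.2,0,0,0.004,0,0,0],[0.2,0,0,0.004,0,0,0]])

```text
time_s: 6.48
tcp_pos: [579.1, 28.9, 93.1]
orientation: [2.18, 1.743, 0.371]
contact_force: [-2.1, 1.3, 4.0]
finger_gap: 39.5
gripper_force: 67.3
```

Request:
apply_moves(rows=[[0.2,0,0,0.001,0,0,0],[0.58,0,0,0.001,0,0,0],[0.58,0,0,0.001,0,0,0],[0.58,0,0,-0.008,0,0,0],[0.58,0,0,-0.018,0,0,0],[0.58,0,0,-0.018,0,0,0],[0.3,0,0,-0.018,0,0,0],[0.3,0,0,-0.018,0,0,0],[0.3,0,0,-0.018,0,0,0]], squeeze=40)

```text
time_s: 7.6
tcp_pos: [572.0, 30.5, 109.5]
orientation: [2.179, 1.743, 0.371]
contact_force: [-3.6, 1.3, 7.3]
finger_gap: 39.5
gripper_force: 39.5
```

```bash
python3 - <<'E'
from h import *
s=arm.observe();print(s["contact_force"].round(1),(s["tcp_pos"]-C)@np.c_[X,Y,N])
for n in ("side","top"):
    p,d=arm.capture(n)
    W=cloud(n,d);L=(W-C)@np.c_[X,Y,N];hsv=cv2.cvtColor(p,cv2.COLOR_RGB2HSV)
    g=(hsv[...,0]>22)&(hsv[...,0]<85)&(hsv[...,1]>130)&(abs(L)<80).all(-1)
    q=L[g];print(n,g.sum(),np.percentile(q,[1,10,50,90,99],axis=0).round(1).tolist())
E
```

```text
[-3.6  1.3  7.3] [-2.90486122  3.80494866 35.18478993]
side 83 [[-21.5, -51.3, 55.9], [-18.5, -47.4, 59.0], [-12.1, -29.4, 61.2], [-7.5, -8.9, 63.7], [-4.3, 6.5, 66.3]]
top 44 [[-17.8, -56.0, 47.9], [-16.7, -55.0, 52.2], [-11.1, -41.3, 59.6], [-6.5, -28.7, 64.4], [12.2, -24.8, 65.5]]
```

Request:
apply_moves(rows=[[0.3,0,0,-0.004,0,0,0],[0.3,0,-0.01,-0.004,0,0,0],[0.3,0,-0.02,-0.004,0,0,0],[0.3,0,-0.03,-0.004,0,0,0],[0.3,0,-0.03,-0.004,0,0,0]])

```text
time_s: 8.32
tcp_pos: [542.5, 36.5, 99.8]
orientation: [2.182, 1.744, 0.368]
contact_force: [1.1, -0.2, -1.5]
finger_gap: 39.3
gripper_force: 40.7
```

Request:
apply_moves(rows=[[0.3,0,-0.002,0,0,0,0],[0.3,0,-0.004,0,0,0,0],[0.3,0,-0.004,0,0,0,0]])

```text
time_s: 8.7
tcp_pos: [540.2, 37.5, 98.9]
orientation: [2.18, 1.742, 0.37]
contact_force: [0.3, 0.0, -1.4]
finger_gap: 39.3
gripper_force: 40.7
```

Request:
apply_moves(rows=[[0.3,0,-0.0015,0,0,0,0],[0.3,0,-0.0015,0.002,0,0,0],[0.3,0,-0.0015,0.004,0,0,0],[0.3,0,-0.0015,0.005,0,0,0]])

```text
time_s: 9.2
tcp_pos: [540.3, 37.4, 94.8]
orientation: [2.179, 1.742, 0.372]
contact_force: [-11.8, 1.4, 23.4]
finger_gap: 39.2
gripper_force: 44.1
```

```bash
python3 - <<'E'
from h import *
s=arm.observe();print(s["contact_force"].round(1),(s["tcp_pos"]-C)@np.c_[X,Y,N])
E
```

```text
[-11.8   1.4  23.4] [-38.55211534   3.39007493  35.04058256]
```

Request:
apply_moves(rows=[[0.56,0,0,0,0,0,0],[0.56,0,0,0,0,0,0],[0.56,0,0,-0.01,0,0,0],[0.56,0,0,-0.05,0,0,0],[0.8,0,0,-0.11,0,0,0],[0.9,0,0,-0.17,0,0,0],[1,0,0,-0.17,0,0,0]])

```text
time_s: 10.07
tcp_pos: [490.2, 44.9, 222.6]
orientation: [2.172, 1.726, 0.366]
contact_force: [1.2, 0.3, 0.7]
finger_gap: 85.8
gripper_force: 0.0
```

```bash
python3 - <<'E'
from h import *
for n in ("side","top"):
    p,d=arm.capture(n)
    W=cloud(n,d);L=(W-C)@np.c_[X,Y,N];hsv=cv2.cvtColor(p,cv2.COLOR_RGB2HSV)
    g=(hsv[...,0]>22)&(hsv[...,0]<85)&(hsv[...,1]>130)&(abs(L)<80).all(-1)&(L[...,2]>52)
    q=L[g];print(n,"tea",g.sum(),np.percentile(q,[1,10,50,90,99],axis=0).round(1).tolist())
    if len(q)>10: print(cv2.minAreaRect(q[:,:2].astype(np.float32)))
    for lo,xy in ((79,(389,319)),(79,(310,360)),(100,(448,191))):
        g=(np.linalg.norm(W[...,:2]-xy,axis=-1)<60)&(W[...,2]>lo)&(W[...,2]<lo+12);q=W[g]
        if len(q)>8: print(n,xy,len(q),q.mean(0).round(),np.round(cv2.minAreaRect(q[:,:2].astype(np.float32))[0]),np.round(cv2.minAreaRect(q[:,:2].astype(np.float32))[1]))
for yaw in (77,-103,120,-60): print(yaw,rel([389,319.5,150],down(yaw)))
E
```

```text
side tea 171 [[-58.8, -52.5, 56.6], [-56.5, -44.8, 58.7], [-49.6, -7.8, 61.5], [-42.9, 40.6, 63.7], [-40.5, 50.1, 65.3]]
((-49.94770812988281, -1.0418281555175781), (18.800912857055664, 109.10063171386719), 0.8392054438591003)
side (389, 319) 271 [386. 320.  85.] [388. 319.] [62. 63.]
side (310, 360) 248 [279. 350.  85.] [309. 353.] [115.  63.]
top tea 59 [[-54.1, -56.0, 52.5], [-52.7, -50.3, 55.6], [-47.8, -34.4, 59.1], [-43.2, -15.4, 63.3], [-26.2, -6.7, 66.6]]
((-46.44013977050781, -34.730743408203125), (33.32597351074219, 51.287384033203125), 26.761564254760742)
top (389, 319) 294 [390. 319.  84.] [390. 320.] [62. 60.]
top (310, 360) 262 [276. 350.  84.] [305. 354.] [107.  62.]
top (448, 191) 25 [462. 194. 105.] [464. 193.] [15. 23.]
77 [0.2438, -0.1778, -0.0018, 19.3, 19.9, -88.6]
-103 [0.2438, -0.1778, -0.0018, 19.9, -19.3, 88.3]
120 [0.2438, -0.1778, -0.0018, 12.2, 29.1, -130.6]
-60 [0.2438, -0.1778, -0.0018, 23.7, -9.9, 46.1]
```

Request:
apply_moves(rows=[[1,0.06,-0.04,-0.02,5,5,-22],[1,0.12,-0.09,-0.03,10,10,-44],[1,0.18,-0.135,-0.02,15,15,-66],[1,0.2438,-0.1778,-0.01,19.3,19.9,-88.6],[1,0.2438,-0.1778,-0.0018,19.3,19.9,-88.6],[1,0.2438,-0.1778,-0.0018,19.3,19.9,-88.6],[1,0.2438,-0.1778,-0.0018,19.3,19.9,-88.6],[1,0.2438,-0.1778,-0.0018,19.3,19.9,-88.6],[1,0.2438,-0.1778,-0.0018,19.3,19.9,-88.6],[1,0.2438,-0.1778,-0.0018,19.3,19.9,-88.6]])

```text
time_s: 11.42
tcp_pos: [389.5, 318.1, 145.5]
orientation: [-0.36, -3.116, 0.005]
contact_force: [0.5, -0.3, 0.3]
finger_gap: 85.3
gripper_force: 0.0
```

```bash
python3 - <<'E'
from h import *
print(rel([389.3,319.5,35],down(77)), arm.observe()["q"].round(2))
E
```

```text
[0.0, 0.0018, 0.1105, -0.2, -0.3, -0.2] [-0.17  0.57 -0.82  2.14  0.65  0.7  -0.09]
```

Request:
apply_moves(rows=[[1,0,0.0018,0.05,0,0,0],[1,0,0.0018,0.09,0,0,0],[1,0,0.0018,0.11,0,0,0],[1,0,0.0018,0.11,0,0,0],[0.7,0,0.0018,0.11,0,0,0],[0.7,0,0.0018,0.11,0,0,0],[0.7,0,0.0018,0.11,0,0,0]], squeeze=50)

```text
time_s: 12.3
tcp_pos: [388.7, 320.4, 38.0]
orientation: [-0.356, -3.118, 0.003]
contact_force: [-0.4, 0.3, 6.7]
finger_gap: 62.6
gripper_force: 54.6
```

```bash
python3 - <<'E'
from h import *
R=np.c_[np.cross(Y,-N),Y,-N]
s=arm.observe();print(s["contact_force"].round(1))
print(rel([389.3,319.5,140],down(77)));print("mid",rel([470,170,270],R));print("pre",rel(car(20,23,35+70),R))
E
```

```text
[-0.4  0.3  6.7]
[-0.0005, -0.001, -0.102, -0.1, -0.2, -0.0]
mid [-0.1124, -0.1287, -0.232, -0.1, -24.2, 0.0]
pre [-0.236, -0.2222, -0.1447, -0.1, -24.2, 0.0]
```

Request:
apply_moves(rows=[[0.7,0,0,-0.03,0,0,0],[0.7,0,0,-0.09,0,0,0],[0.7,-0.01,-0.01,-0.15,0,0,0],[0.7,-0.05,-0.05,-0.19,0,-8,0],[0.7,-0.09,-0.1,-0.2,0,-16,0],[0.7,-0.14,-0.14,-0.2,0,-24.2,0],[0.7,-0.19,-0.18,-0.19,0,-24.2,0],[0.7,-0.236,-0.222,-0.17,0,-24.2,0],[0.7,-0.236,-0.222,-0.15,0,-24.2,0],[0.7,-0.236,-0.222,-0.1447,0,-24.2,0]])

```text
time_s: 13.55
tcp_pos: [568.2, 48.5, 179.7]
orientation: [0.312, 2.711, -0.074]
contact_force: [-0.4, 0.1, -3.1]
finger_gap: 62.8
gripper_force: 57.4
```

```bash
python3 - <<'E'
from h import *
R=np.c_[np.cross(Y,-N),Y,-N]
s=arm.observe();print(s["contact_force"].round(1),(s["tcp_pos"]-C)@np.c_[X,Y,N])
for h in (70,30,10,3):print(h,rel(car(20,23,38+h),R))
E
```

```text
[-0.4  0.1 -3.1] [ 18.55524557  20.44150539 102.54767121]
70 [-0.0014, 0.0025, -0.0055, -0.4, -0.2, -0.0]
30 [-0.0016, 0.0028, 0.0345, -0.4, -0.2, -0.0]
10 [-0.0016, 0.0029, 0.0545, -0.4, -0.2, -0.0]
3 [-0.0016, 0.003, 0.0615, -0.4, -0.2, -0.0]
```

Request:
apply_moves(rows=[[0.7,-0.0015,0.0027,0.015,-0.4,-0.2,0],[0.7,-0.0015,0.0027,0.035,-0.4,-0.2,0],[0.7,-0.0015,0.003,0.047,-0.4,-0.2,0],[0.7,-0.0015,0.003,0.054,-0.4,-0.2,0],[0.7,-0.0015,0.003,0.054,-0.4,-0.2,0]])

```text
time_s: 14.18
tcp_pos: [592.3, 49.3, 132.6]
orientation: [0.303, 2.705, -0.061]
contact_force: [-1.0, 0.6, -1.5]
finger_gap: 62.9
gripper_force: 57.4
```

Request:
apply_moves(rows=[[0.7,0,0,0.003,0,0,0],[0.7,0,0,0.006,0,0,0],[0.7,0,0,0.006,0,0,0]])

```text
time_s: 14.55
tcp_pos: [595.0, 47.6, 126.8]
orientation: [0.305, 2.705, -0.062]
contact_force: [-1.3, -0.0, -2.7]
finger_gap: 62.7
gripper_force: 57.4
```

```bash
python3 - <<'E'
from h import *
s=arm.observe();print(s["contact_force"].round(1),(s["tcp_pos"]-C)@np.c_[X,Y,N])
E
```

```text
[-1.3 -0.  -2.7] [21.10551623 25.5867272  43.50487613]
```

Request:
apply_moves(rows=[[0.7,0,-0.002,0.002,0,0,0],[0.7,0,-0.002,0.004,0,0,0],[0.7,0,-0.002,0.0055,0,0,0],[0.7,0,-0.002,0.0055,0,0,0]])

```text
time_s: 15.05
tcp_pos: [596.7, 45.2, 121.8]
orientation: [0.304, 2.705, -0.063]
contact_force: [0.4, -0.4, -2.6]
finger_gap: 62.4
gripper_force: 57.5
```

```bash
python3 - <<'E'
from h import *
s=arm.observe();print(s["contact_force"].round(1),(s["tcp_pos"]-C)@np.c_[X,Y,N])
E
```

```text
[ 0.4 -0.4 -2.6] [21.1157293  23.64613864 38.04152366]
```

Request:
apply_moves(rows=[[0.7,0,0,0.001,0,0,0],[0.7,0,0,0.002,0,0,0],[0.7,0,0,0.002,0,0,0]])

```text
time_s: 15.42
tcp_pos: [596.9, 45.2, 121.7]
orientation: [0.304, 2.702, -0.064]
contact_force: [-9.8, -1.3, 14.7]
finger_gap: 62.6
gripper_force: 59.2
```

Request:
apply_moves(rows=[[0.7,0,0,0.001,0,0,0],[0.7,0,0,0.0015,0,0,0],[0.7,0,0,0.0015,0,0,0]])

```text
time_s: 15.8
tcp_pos: [596.9, 45.1, 121.6]
orientation: [0.303, 2.701, -0.065]
contact_force: [-16.2, -1.2, 28.3]
finger_gap: 63.0
gripper_force: 60.7
```

Request:
apply_moves(rows=[[0.8,0,0,-0.001,0,0,0],[0.95,0,0,-0.001,0,0,0],[0.95,0,0,-0.001,0,0,0],[0.95,0,0,-0.02,0,0,0],[0.95,0,0,-0.06,0,0,0],[0.95,0,0,-0.12,0,0,0],[0.9,0,0,-0.17,0,0,0],[0.9,0,0,-0.17,0,0,0]])

```text
time_s: 16.8
tcp_pos: [531.2, 61.3, 277.4]
orientation: [0.303, 2.698, -0.06]
contact_force: [-0.2, 0.4, -0.2]
finger_gap: 76.9
gripper_force: 0.0
```

```bash
python3 - <<'E'
from h import *
for n in ("side","top"):
    p,d=arm.capture(n)
    W=cloud(n,d);L=(W-C)@np.c_[X,Y,N];hsv=cv2.cvtColor(p,cv2.COLOR_RGB2HSV)
    g=(abs(L[...,:2])<75).all(-1)&(abs(L[...,2]-84)<7);q=L[g];print(n,"jam top",len(q),q.mean(0).round(1) if len(q) else 0, cv2.minAreaRect(q[:,:2].astype(np.float32)) if len(q)>8 else 0)
    g=(hsv[...,0]>22)&(hsv[...,0]<85)&(hsv[...,1]>130)&(abs(L)<80).all(-1)&(L[...,2]>52);q=L[g];print("tea",len(q),np.percentile(q,[1,99],axis=0).round(1).tolist())
    y0,x0=(150,260) if n=="side" else (140,270)
    cv2.imwrite(f"pics/{n}3.png",cv2.resize(p[y0:y0+130,x0:x0+130,::-1],(400,400),interpolation=2))
cv2.imwrite("pics/both3.png",np.hstack([cv2.imread("pics/side3.png"),cv2.imread("pics/top3.png")]))
for yaw in (-65,115): print(yaw,rel([448,191,175],down(yaw)))
print(arm.observe()["q"].round(2))
E
```

```text
side jam top 353 [19.2 22.6 84.8] ((20.260452270507812, 23.184375762939453), (63.54050064086914, 61.57343292236328), 15.138157844543457)
tea 174 [[-58.8, -52.5, 57.1], [-39.4, 46.3, 66.1]]
top jam top 59 [44.4 16.9 82.9] ((44.263973236083984, 16.934846878051758), (43.543636322021484, 16.643815994262695), 75.50466918945312)Traceback (most recent call last):
  File "<stdin>", line 6, in <module>
    return _quantile_unchecked(
        a, q, axis, out, overwrite_input, method, keepdims, weights)
    return _ureduce(a,
                    func=_quantile_ureduce_func,
    ...<5 lines>...
                    overwrite_input=overwrite_input,
                    method=method)
    r = func(a, **kwargs)
    result = _quantile(arr,
                       quantiles=q,
    ...<2 lines>...
                       out=out,
                       weights=wgt)
    slices_having_nans = np.isnan(arr[-1, ...])
                                  ~~~^^^^^^^^^
IndexError: index -1 is out of bounds for axis 0 with size 0
```

```bash
python3 - <<'E'
from h import *
print(rel([448.3,191,190],down(25)),rel([448.3,191,150],down(25)),arm.observe()["q"].round(2))
E
```

```text
[0.1341, 0.1098, 0.0318, 11.1, 22.5, 51.3] [0.1505, 0.1097, 0.0683, 11.1, 22.5, 51.3] [ 0.23  0.23 -0.64  2.23  0.82  0.51  0.28]
```

Request:
apply_moves(rows=[[0.65,0.05,0.04,0,3,6,12],[0.65,0.1,0.08,0.01,6,12,25],[0.65,0.134,0.11,0.032,11.1,22.5,51.3],[0.65,0.134,0.11,0.032,11.1,22.5,51.3],[0.65,0.134,0.11,0.032,11.1,22.5,51.3],[0.65,0.15,0.11,0.068,11.1,22.5,51.3],[0.65,0.15,0.11,0.068,11.1,22.5,51.3],[0.65,0.15,0.11,0.068,11.1,22.5,51.3]])

```text
time_s: 17.9
tcp_pos: [447.9, 191.9, 150.0]
orientation: [-1.683, -2.65, 0.002]
contact_force: [0.1, 0.9, -0.1]
finger_gap: 55.3
gripper_force: 0.0
```

```bash
python3 - <<'E'
from h import *
print(rel([448.3,191,66],down(25)))
E
```

```text
[-0.0011, 0.0002, 0.084, -0.2, -0.1, 0.1]
```

Request:
apply_moves(rows=[[0.65,-0.001,0,0.03,0,0,0],[0.65,-0.001,0,0.07,0,0,0],[0.65,-0.001,0,0.084,0,0,0],[0.65,-0.001,0,0.084,0,0,0],[0.35,-0.001,0,0.084,0,0,0],[0.35,-0.001,0,0.084,0,0,0],[0.35,-0.001,0,0.084,0,0,0]], squeeze=40)

```text
time_s: 18.77
tcp_pos: [449.7, 191.6, 67.9]
orientation: [-1.686, -2.65, -0.004]
contact_force: [-0.7, 0.5, 7.4]
finger_gap: 39.9
gripper_force: 40.9
```

```bash
python3 - <<'E'
from h import *
R=np.c_[np.cross(X,-N),X,-N]
print(rel([448.3,191,200],down(25)),rel(car(5,-36,66+90),R))
E
```

```text
[0.0002, -0.0012, -0.1322, 0.1, -0.1, 0.1] [-0.203, -0.0146, -0.1555, -23.0, -8.1, 37.5]
```

Request:
apply_moves(rows=[[0.35,0,0,-0.03,0,0,0],[0.35,0,0,-0.09,0,0,0],[0.35,0,0,-0.15,0,0,0],[0.35,-0.03,0,-0.2,-4,-2,7],[0.35,-0.08,0,-0.22,-10,-4,16],[0.35,-0.13,-0.01,-0.22,-16,-6,26],[0.35,-0.18,-0.014,-0.22,-23,-8.1,37.5],[0.35,-0.203,-0.0146,-0.2,-23,-8.1,37.5],[0.35,-0.203,-0.0146,-0.165,-23,-8.1,37.5],[0.35,-0.203,-0.0146,-0.1555,-23,-8.1,37.5]])

```text
time_s: 20.02
tcp_pos: [519.6, -0.2, 219.9]
orientation: [2.187, 1.739, 0.36]
contact_force: [0.5, -0.4, 0.1]
finger_gap: 39.6
gripper_force: 40.7
```

```bash
python3 - <<'E'
from h import *
R=np.c_[np.cross(X,-N),X,-N]
s=arm.observe();print(s["contact_force"].round(1),(s["tcp_pos"]-C)@np.c_[X,Y,N])
for h in (70,40,10):print(h,rel(car(6,-36.5,68+h),R))
for n in ("side","top"):
    p,d=arm.capture(n)
    y0,x0=(150,260) if n=="side" else (140,270)
    cv2.imwrite(f"pics/{n}3.png",cv2.resize(p[y0:y0+130,x0:x0+130,::-1],(400,400),interpolation=2))
cv2.imwrite("pics/both3.png",np.hstack([cv2.imread("pics/side3.png"),cv2.imread("pics/top3.png")]))
E
```

```text
[ 0.5 -0.4  0.1] [  1.6923564  -37.91119907 154.01318827]
70 [0.0015, 0.0044, 0.016, -0.3, 0.2, 0.0]
40 [0.0016, 0.0046, 0.046, -0.3, 0.2, 0.0]
10 [0.0017, 0.0048, 0.076, -0.3, 0.2, 0.0]
```

View pics/both3.png

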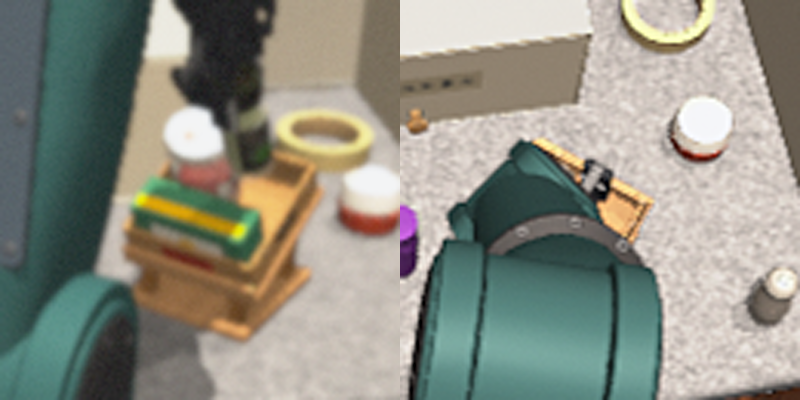

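The side view shows tea standing on the low side at (195,225), jam behind it at (197,150), and the spice jar held over the free right corner at (250,145).

Request:
apply_moves(rows=[[0.35,0.0015,0.0045,0.016,-0.3,0.2,0],[0.35,0.0016,0.0046,0.04,-0.3,0.2,0],[0.35,0.0016,0.0047,0.06,-0.3,0.2,0],[0.35,0.0017,0.0048,0.073,-0.3,0.2,0],[0.35,0.0017,0.0048,0.078,-0.3,0.2,0],[0.35,0.0017,0.0048,0.078,-0.3,0.2,0]])

```text
time_s: 20.88
tcp_pos: [557.6, -5.7, 152.9]
orientation: [2.181, 1.736, 0.374]
contact_force: [0.4, 0.4, -0.9]
finger_gap: 39.9
gripper_force: 40.7
```

```bash
python3 - <<'E'
from h import *
s=arm.observe();print(s["contact_force"].round(1),(s["tcp_pos"]-C)@np.c_[X,Y,N])
E
```

```text
[ 0.4  0.4 -0.9] [  9.35616159 -34.75560085  77.23928731]
```

Request:
apply_moves(rows=[[0.35,-0.001,-0.005,0.002,0,0,0],[0.35,-0.001,-0.005,0.004,0,0,0],[0.35,-0.001,-0.005,0.006,0,0,0],[0.35,-0.001,-0.005,0.008,0,0,0],[0.35,-0.001,-0.005,0.008,0,0,0]])

```text
time_s: 21.5
tcp_pos: [555.7, -6.5, 143.0]
orientation: [2.182, 1.737, 0.373]
contact_force: [-0.5, 0.4, -0.6]
finger_gap: 39.7
gripper_force: 40.7
```

```bash
python3 - <<'E'
from h import *
s=arm.observe();print(s["contact_force"].round(1),(s["tcp_pos"]-C)@np.c_[X,Y,N])
E
```

```text
[-0.5  0.4 -0.6] [  3.81911837 -35.98833614  68.88394331]
```

Request:
apply_moves(rows=[[0.35,0,0,0.001,0,0,0],[0.35,0,0,0.002,0,0,0],[0.35,0,0,0.003,0,0,0],[0.35,0,0,0.003,0,0,0]])

```text
time_s: 22.0
tcp_pos: [556.1, -6.8, 141.6]
orientation: [2.181, 1.736, 0.375]
contact_force: [-8.0, 1.3, 16.5]
finger_gap: 39.5
gripper_force: 42.9
```

```bash
python3 - <<'E'
from h import *
s=arm.observe();print(s["contact_force"].round(1),(s["tcp_pos"]-C)@np.c_[X,Y,N])
E
```

```text
[-8.   1.3 16.5] [  3.7051895  -36.10063304  67.44927405]
```

Request:
apply_moves(rows=[[0.35,0,-0.0015,-0.001,0,0,0],[0.35,0,-0.0015,-0.001,0,0,0],[0.5,0,-0.0015,-0.001,0,0,0],[0.58,0,-0.0015,-0.001,0,0,0],[0.58,0,-0.0015,-0.001,0,0,0],[0.58,0,-0.0015,-0.02,0,0,0],[0.58,0,-0.0015,-0.05,0,0,0],[0.58,0,-0.0015,-0.11,0,0,0],[0.58,0,-0.0015,-0.16,0,0,0],[0.58,0,-0.0015,-0.16,0,0,0]])

```text
time_s: 23.25
tcp_pos: [490.9, 8.3, 287.1]
orientation: [2.182, 1.737, 0.374]
contact_force: [0.3, -0.6, -0.0]
finger_gap: 49.8
gripper_force: 0.0
```

Request:
apply_moves(rows=[[0.58,0.06,-0.04,-0.04,0,0,0],[0.58,0.12,-0.04,-0.04,0,0,0],[0.58,0.18,-0.04,-0.04,0,0,0],[0.58,0.24,-0.04,-0.04,0,0,0],[0.58,0.3,-0.04,-0.04,0,0,0],[0.58,0.3,-0.04,-0.04,0,0,0],[0.58,0.3,-0.04,-0.04,0,0,0],[0.58,0.3,-0.04,-0.04,0,0,0]])

```text
time_s: 24.25
tcp_pos: [507.1, 309.7, 305.7]
orientation: [2.182, 1.734, 0.37]
contact_force: [-0.7, 0.0, 0.5]
finger_gap: 49.0
gripper_force: 0.0
```

```bash
python3 - <<'E'
from h import *
for n in ("side","top"):
    p,d=arm.capture(n)
    W=cloud(n,d);L=(W-C)@np.c_[X,Y,N]
    for nm,h,yr in (("spice",105,(-75,0)),("jam",84,(0,75))):
        g=(abs(L[...,0])<75)&(L[...,1]>yr[0])&(L[...,1]<yr[1])&(abs(L[...,2]-h)<7);q=L[g]
        if len(q)>8: print(n,nm,len(q),q.mean(0).round(1), cv2.minAreaRect(q[:,:2].astype(np.float32)))
    y0,x0=(150,260) if n=="side" else (140,270)
    cv2.imwrite(f"pics/{n}4.png",cv2.resize(p[y0:y0+130,x0:x0+130,::-1],(400,400),interpolation=2))
cv2.imwrite("pics/both4.png",np.hstack([cv2.imread("pics/side4.png"),cv2.imread("pics/top4.png")]))
print(arm.observe()["time_s"],arm.observe()["tcp_pos"])
E
```

```text
side spice 172 [ -2.5 -37.1 105.8] ((-0.3499565124511719, -35.567413330078125), (42.84017562866211, 38.928524017333984), 3.6948423385620117)
side jam 313 [19.6 25.8 85.2] ((20.90886688232422, 26.065326690673828), (63.95051956176758, 58.36785888671875), 13.264800071716309)
top spice 146 [  0.5 -37.5 104.8] ((0.24547481536865234, -38.3840217590332), (37.76433181762695, 38.309295654296875), 30.64589500427246)
top jam 311 [23.4 25.5 83.6] ((22.761734008789062, 27.2558650970459), (62.10679244995117, 53.09925842285156), 1.517870545387268)
24.35 [507.25892344 309.92471604 306.09787766]
```

View pics/both4.png

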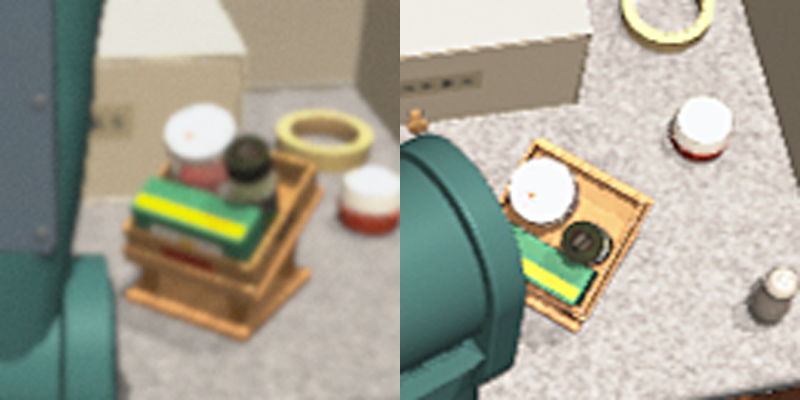

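Both views show all three pieces standing in the carton: tea at (195,225), jam at (197,150) and spice at (248,165) in the side view. The spice jar leans slightly against the packet, and nothing sits on the rim.

```bash
python3 -c "
from rig import arm
print(arm.sign_off())"
```

```text
the job is handed in; nothing more can be done
None
```

The green tea packet, jam jar and spice jar all stand upright on the carton's sloping floor, and I handed the job in at about 24 s; no verdict came back. The packet caught the carton's rim on the first try (about 109 N at the wrist, limit 120 N; I could not tell whether the 40 N limit on arm or gripper pressing was involved) and had to be gripped again. The spice jar leans slightly on the packet, and I didn't touch the tin, salt shaker, timer or look-alikes.

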